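# Sort washed left- and right-hand jar guides into their change-part trays

## Task

Three washed jar guides of the filling conveyor stand on the bench: put the two left-hand ones into the two nests of the left-hand tray and the right-hand one into the free nest of the right-hand tray, each upright on its foot and fully down between the ribs. The trays stand in either order; tell them by their mirrored ribs and by the right-hand guide already stored in one of them. Leave that guide seated, leave everything else on the bench where it is, and let go of all the guides.

Things in the scene. Friction and masses are not known exactly. Their poses are not given: they have to be found in the camera images.
- guide_l1_mid (a point): A left-hand jar guide: point at the middle of its bar, half-way up (25 mm above its underside). Upright bar 12 mm thick, 50 mm high, black wear strip on one face and steel on the other. x along the bar to the flared end, z up. Straight from x = -76 to +39 mm, then a flare turns 35 degrees to the -y side; tip at x = 77, y = -27 mm. Seen with the flared end towards you, its foot is on your left.
- guide_l2_mid (a point): The other left-hand guide, identical to guide_l1; same point. A forked steel foot 5 mm thick, on the same side as the flare (-y), sticks out at the bottom from x = -62 to -20 mm and reaches y = -48 mm. Stands by itself on bar and foot; 0.3 to 0.46 kg, balanced within 12 mm of this point.
- guide_r1_mid (a point): The right-hand guide: exact mirror image of the left-hand one, foot and flare to the +y side (with the flared end towards you, the foot is on your right). Same point, sizes and axes, x to the flared end.
- guide_r2_mid (a point): A second right-hand guide, the same as guide_r1, already seated in nest 1 of the right-hand tray; same point. It stays there.
- tray_left: left-hand tray: fixed grey open tray 192 x 154 mm, rim 18 mm high, two side-by-side nests 72 mm apart, each outlined by leaning ribs that reach 20 mm above the bench and mirror the other tray's. Origin at the centre of its underside, x along the nests towards their flared ends. Empty.
- tray_right: right-hand tray: fixed grey open tray 192 x 154 mm, rim 18 mm high, two side-by-side nests 72 mm apart, each outlined by leaning ribs that reach 20 mm above the bench and mirror the other tray's. Origin and axes as the left-hand tray. One nest is already filled.
- tray_left_nest1 (a point): First nest of the left-hand tray: where the point guide_l.._mid of a fully seated guide lies, 31 mm above the bench (nest floor 6 mm above the bench). The seated guide's axes are parallel to these, flared end to +x. The ribs leave 2.5 mm of play each way at the floor, widening to 6 mm at their tops. Either left-hand guide may go here.
- tray_left_nest2 (a point): Second nest of the left-hand tray, same point, 72 mm from the first and exactly like it. Either left-hand guide may go here.
- tray_right_nest1 (a point): First nest of the right-hand tray, already filled by guide_r2; same point and axes.
- tray_right_nest2 (a point): Second nest of the right-hand tray, free: guide_r1 goes here. Same point, axes, floor height and play as in the left-hand tray, mirrored.
- pot_a: sample pot with red cap, 34 mm across and 62 mm high, standing among the guides; origin under its centre. Not to be moved.
- pot_b: another sample pot, 34 mm across, 62 mm high. Not to be moved.
- pot_c: larger sample pot, 40 mm across, 75 mm high. Not to be moved.
- jar_black: black screw-top jar, 90 mm across, 110 mm high. Not to be moved.
- tub_white: white tub with green lid, 100 mm across, 100 mm high. Not to be moved.
- spoon: metal spoon 190 mm long lying on the bench. Not to be moved.
- brush: washing brush 170 mm long lying on the bench. Not to be moved.
Things that resemble listed ones, but are neither listed nor needed, are in the scene too. What is shaped like the part that bears guide_l1_mid but orange is not meant.

How it is judged:
By the outcome, as a careful person would: the job done as asked, in the order asked, and still so for the second after the job is handed in, with the robot touching nothing.
It also fails if it takes over 70 s, if anything falls off the work surface, if the arm or the gripper's body presses on something with over 40 N, if the wrist force passes 120 N, or if a joint passes its speed limit or range.

## Robot

A 6-joint arm with a two-finger parallel gripper is mounted at the origin on the work surface. World frame = base frame: x ahead of the robot, y to its left, z up, the work surface at z = 0. Lengths are in mm, angles in rad, forces in N, time in s.
With the tool pointing down it reaches from about 275 to 1000 mm from the base axis. Payload 8.4 kg.
Tool frame: the origin (TCP) lies at the very end of the fingers, on their centre line; the grasp point (between the pads) lies 19 mm behind it; z points along the fingers, y is the direction in which the jaws open and shut (so a half turn about z gives the same grasp; the last joint's range is limited). The gripper opens to 85 mm and grips with 20 to 120 N. Pads are 22 mm wide; open, the fingers measure 114 mm over their backs; the gripper's body (76 mm by 85 mm) begins 54 mm behind the grasp point. The pads swing forward as they close: fully open they stand 13 mm farther back than shut.
Start: joints at [-1.104, 0.353, 1.633, -0, 1.155, -0.002], TCP at [282.384, -557.573, 231.281] pointing down, gripper open.
Joint ranges: [-2.63, 2.63], [-0.92, 2.1], [0.06, 2.66], [-1.3, 4.44], [0, 2.69], [-3.02, 3.02]. Speed limits (rad/s): [2.22, 2.22, 2.79, 3.14, 3.14, 3.14].

## Interface

Orientations are given as [roll, pitch, yaw] about the fixed x, y, z axes, in that order (R = Rz(yaw) Ry(pitch) Rx(roll)).
In Python, from rig import r gives the robot as it stands.
- The arm moves only by the tool move_arm, never from a script. Its argument "increments" is a list of rows, each an object of numbers: "tx", "ty", "tz": the shift along the tool's x, y, z in cm; "rx", "ry", "rz": the turn, a rotation vector about the tool's x, y, z in degrees; "gripper": the gripper's target within -1 to 1 (fully open at 1, half-way at 0, shut at -1). A call has 1 to 12 rows; each row shifts and turns the commanded pose from where the row before left it, along the tool's axes as they then stand; what a row does not reach is not made up. A row lasts 1/10 s, in which the tool goes at most 50 mm and 8.59 degrees, less where a joint would pass 70% of its speed; a pose out of reach is approached as far as the arm can. A call is refused whole if a number of a shift passes 5 or a number of a turn 8.59, either way. A call with a gripper value outside its range is refused whole. The fingers move at their own pace and stop on an object; "squeeze" is the grip in N (left out, the last holds). Time passes only in rows, so rows that do not move let the fingers close. It gives the time, the measured TCP pose, the force and the opening at its end, in the units of the state.
- r.sense(): the state, without advancing time (a new reading comes with each control period).
- r.grab_frame(name): name is "scene" or "top" or "wrist"; returns (picture, depth): 400x640x3 uint8, red, green, blue; 400x640 float32, mm along the optical axis (not along the pixel's ray), 0 where there is no reading.
- r.camera_model(name): a dict with "fx", "fy", "cx", "cy" (pixels), "R" (3x3) and "t" (3): a world point X has camera coordinates R X + t; the wrist camera has in their place "hand_eye" (4x4, takes a point from camera to tool coordinates, whose origin is the TCP and whose axes are the flange's). Camera axes: x right, y down, z forward; pixel columns grow to the right and rows downward; lengths in mm; the calibration is good to about 2 mm. The wrist camera is an equidistant fisheye: a pixel r from the principal point sees the ray r / f radians off the axis. A picture is of the moment at which its call begins: read the wrist's pose just before it. camera_model takes no time and is no camera call.
- r.sign_off(): hands the job in, once; it reports no verdict.
Trained networks look in the newest picture that a camera, given by its name, has taken for a name from the list of things; names that differ only in an ending like _2 or _b are one class to them, and where a whole thing is asked for, a point or a joint stands for the part that bears it (a point fixed in the world has none). Each returns a list of dicts, best first, with "confidence" (0 to 1); they miss things now and then, are a little off and sometimes report something else, mostly with a low value. They report only what shows in the picture. A call takes as long as a camera call. They do not tell look-alikes from the thing itself.
- r.cut_out(query, camera): "mask" (400x640 bool, what is visible of it) and "bbox" ([left, top, right, bottom] in pixels, round what is visible of it).
- r.place_of(query, camera): "location" ([row, column] in pixels: a listed point, or the origin of a listed thing).
The state is a dict: "clock": time; "qpos": joint angles; "qvel": joint speeds; "joint_efforts": joint torques, N m; "eef_pos": TCP position; "tcp_rot": TCP orientation; "contact_force": force on the tool from outside, world axes, zero at the start; "wrist_torque": the same for the moment, N m; "opening": opening from 0.0 (shut) to 1.0 (fully open).
Only numpy, scipy, OpenCV 4.12 (cv2) and the standard library are available. Lean on these libraries where they do the work, as an engineer would, in place of code of your own. Each camera call takes 0.05 s, during which the arm holds its last target. There are 200 camera calls.

## Working session

There is one attempt and no reset: what is moved stays moved. The work goes in short steps, Python scripts to look and compute and a tool call to move; the robot and the scene stay as the last step left them, time stands still between calls to the robot, and variables do not carry over. Pictures are saved under pics/ and viewed, about 8 in all and at most 12, crops included, and the job is handed in when it is done.

Besides the shell and the picture viewer there is one more tool, called as name(argument=value, ...), one argument or row to a line, values as JSON. move_arm: Moves the arm, as the interface text tells. Its arguments: {"type":"object","properties":{"increments":{"type":"array","items":{"type":"object","properties":{"tx":{"type":"number"},"ty":{"type":"number"},"tz":{"type":"number"},"rx":{"type":"number"},"ry":{"type":"number"},"rz":{"type":"number"},"gripper":{"type":"number"}}}},"squeeze":{"type":"number"}},"required":["increments"]}

```bash
ls; mkdir -p pics; python3 - <<'E'
from rig import r
import cv2,numpy as np
print(r.sense())
for n in ['top','scene']:
    p,d=r.grab_frame(n); cv2.imwrite(f'pics/{n}0.png',p[:,:,::-1]); np.save(f'{n}_d.npy',d); np.save(f'{n}_p.npy',p)
    print(n,r.camera_model(n))
    for q in ['guide_l1_mid','guide_r1_mid','tray_left','tray_right']:
        print(q,[(round(x['confidence'],2),x['location']) for x in r.place_of(q,n)])
print(r.camera_model('wrist'))
E
```

```text
pics
{'clock': 0.0, 'qpos': array([-1.10437404e+00,  3.53706645e-01,  1.63415548e+00, -1.74366407e-05,
        1.15521199e+00, -2.43792668e-03]), 'qvel': array([ 1.33939546e-03,  6.03318555e-05, -2.23292543e-04,  8.70222274e-04,
       -7.92810648e-04,  1.86197137e-03]), 'joint_efforts': array([-1.69468811e-03, -6.05248117e+01, -3.42063081e+01,  1.50659880e-04,
        9.57126467e-03,  4.17275567e-05]), 'eef_pos': array([ 282.16920907, -557.12192759,  230.51602406]), 'tcp_rot': array([-3.14011116e+00,  1.23302650e-05,  4.68867270e-01]), 'contact_force': array([-0.62087262,  0.18614954, -0.84645164]), 'wrist_torque': array([ 0.01860692, -0.00598221,  0.01069357]), 'opening': 0.999494286097356}
top {'fx': 438.42556098046776, 'fy': 438.42556098046776, 'cx': 319.48819032203534, 'cy': 202.4115680531123, 'R': array([[-0.02066093, -0.99978427, -0.00213291],
       [-0.98647292,  0.02073275, -0.1626079 ],
       [ 0.16261704, -0.00125557, -0.98668846]]), 't': array([  27.72065128,  508.18358085, 1136.84861726])}
guide_l1_mid [(0.84, [158.2, 329.3]), (0.8, [294.2, 477.9])]
guide_r1_mid [(0.56
[... 384 characters left out ...]
2128467, 1766.55186951])}
guide_l1_mid [(0.95, [133.1, 223.8]), (0.9, [246.3, 303.0]), (0.53, [307.0, 438.6]), (0.39, [183.6, 443.1])]
guide_r1_mid [(0.73, [193.1, 287.5])]
tray_left [(0.55, [242.4, 433.4])]
tray_right [(0.88, [190.0, 221.2])]
{'fx': 309.70691628693146, 'fy': 309.70691628693146, 'cx': 317.130189292661, 'cy': 198.39369869612565, 'hand_eye': array([[-4.60664257e-04, -9.51924735e-01, -3.06331661e-01,
         7.87710537e+01],
       [ 9.99999789e-01, -2.98324931e-04, -5.76764669e-04,
        -3.79690877e-02],
       [ 4.57650183e-04, -3.06331862e-01,  9.51924672e-01,
        -1.42525600e+02],
       [ 0.00000000e+00,  0.00000000e+00,  0.00000000e+00,
         1.00000000e+00]])}
```

```bash
python3 - <<'E'
import cv2
for n in ['top']:
    a=cv2.imread(f'pics/{n}0.png'); a=a[80:360,120:560]; cv2.imwrite(f'pics/{n}0c.png',cv2.resize(a,(800,509),interpolation=cv2.INTER_CUBIC))
a=cv2.imread('pics/scene0.png')[80:360,120:560]; cv2.imwrite('pics/scene0c.png',cv2.resize(a,(800,509),interpolation=cv2.INTER_CUBIC))
E
```

```text
(no output)
```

View pics/top0c.png

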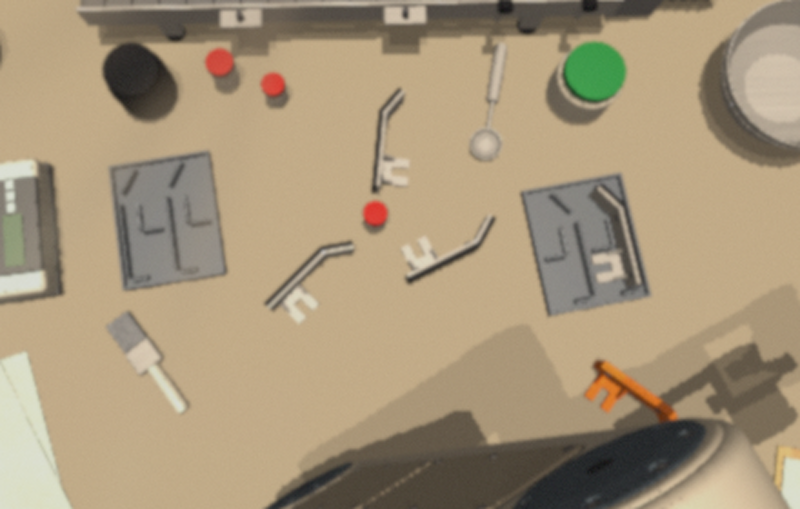

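View pics/scene0c.png

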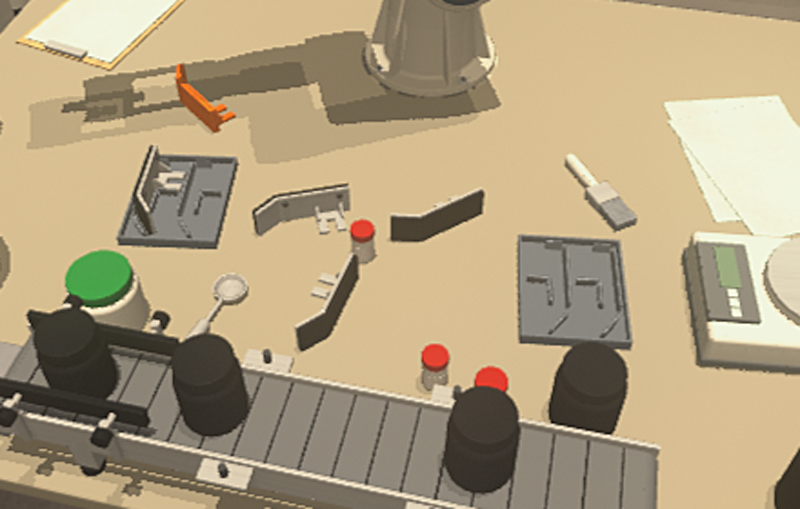

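In the top crop there are three steel guides:
- (387,140): foot and flare to the right of its flare direction, so left-hand.
- (310,270): also left-hand.
- (450,250): foot to the left, so right-hand.

The orange one at (635,390) is a look-alike and not meant. The left tray is at (168,220), empty. The right tray is at (585,245), with a guide in its right nest. Next I measure them.

```bash
cat > h.py <<'E'
import numpy as np, cv2
from scipy.optimize import least_squares
from rig import r
def cloud(n,d):
    c=r.camera_model(n); v,u=np.mgrid[:400,:640]
    P=np.stack([(u-c['cx'])/c['fx']*d,(v-c['cy'])/c['fy']*d,d],-1)
    W=(P-c['t'])@c['R']; W[d<=0]=np.nan; return W
# centre line of bar, left-hand: +s for right
def sdist(p,s):
    # distance of 2D points to guide centreline polyline (local frame)
    L=np.array([[-76,0],[39,0],[77,-27*s]],float); out=[]
    for a,b in zip(L[:-1],L[1:]):
        t=np.clip(((p-a)@(b-a))/((b-a)@(b-a)),0,1); out.append(np.linalg.norm(p-a-t[:,None]*(b-a),axis=1))
    return np.min(out,0)
def loc(p,x): 
    c,s=np.cos(x[2]),np.sin(x[2]); return (p-x[:2])@np.array([[c,-s],[s,c]])
def samp(s):
    return np.array([[t,0] for t in np.arange(-74,39,3)]+[[39+t*38/46.6,-s*27*t/46.6] for t in np.arange(0,46,3)])
def fit(p,x0,s):
    from scipy.spatial import cKDTree
    T=cKDTree(p); m=samp(s)
    def f(x):
        c,sn=np.cos(x[2]),np.sin(x[2]); w=m@np.array([[c,sn],[-sn,c]])+x[:2]
        return np.r_[sdist(loc(p,x),s)/np.sqrt(len(p)), T.query(w)[0]/np.sqrt(len(m))]
    best=min((least_squares(f,[x0[0],x0[1],x0[2]+a],loss='soft_l1',f_scale=.5,x_scale=[1,1,.01]) for a in (-.15,0,.15)),key=lambda q:q.cost)
    return best.x,best.cost
E
python3 - <<'E'
from h import *
d=np.load('top_d.npy'); W=cloud('top',d); p=np.load('top_p.npy')
print('bench z',np.nanmedian(W[260:280,330:360,2]),np.nanstd(W[260:280,330:360,2]))
def px(x,y): return int(80+y/1.818),int(120+x/1.818)
G={'A':((375,190),(384,110),-1*-1),'B':((268,305),(322,250),1),'C':((408,280),(475,243),-1),'R2':((638,285),(622,210),-1)}
for k,(a,b,s) in G.items():
    pa=W[px(*a)];pb=W[px(*b)]
    mid=(pa+pb)[:2]/2; th=np.arctan2(*(pb-pa)[:2][::-1])
    q=W.reshape(-1,3); m=(q[:,2]>(42 if k!='R2' else 48))&(q[:,2]<62)&(np.linalg.norm(q[:,:2]-mid,axis=1)<115)
    c=p.reshape(-1,3).astype(int); m&=~((c[:,0]>120)&(c[:,2]<70))
    pts=q[m][:,:2]; x0=np.r_[mid,th]
    pts=pts[sdist(loc(pts,x0),s)<25]
    x,cost=fit(pts,x0,s); print(k,len(pts),'z',np.nanpercentile(q[m][:,2],[10,50,90]).round(1),'x0',x0.round(2),'fit',x.round(3),round(cost,2))
# trays: rim
for k,cx in {'TL':(168,220),'TR':(585,245)}.items():
    c0=W[px(*cx)][:2]; q=W.reshape(-1,3); m=(q[:,2]>11)&(q[:,2]<25)&(np.linalg.norm(q[:,:2]-c0,axis=1)<140)
    rc=cv2.minAreaRect(q[m][:,:2].astype(np.float32)); print(k,c0,m.sum(),rc)
E
```

```text
bench z 0.24411050990399843 2.476525145054269
A 265 z [46.6 50.  52.8] x0 [ 6.2135e+02 -9.9100e+00 -1.4000e-01] fit [ 6.32088e+02 -9.41200e+00 -8.40000e-02] 9.43
B 289 z [46.6 49.9 53.3] x0 [430.51 117.55  -0.8 ] fit [440.411 106.822  -0.793] 7.04
C 290 z [46.6 49.8 53. ] x0 [449.53 -96.37  -1.09] fit [ 456.875 -112.673   -1.143] 7.26
R2 316 z [51.  55.3 58.4] x0 [ 4.6366e+02 -3.6897e+02  1.2000e-01] fit [ 4.81081e+02 -3.68872e+02  1.48000e-01] 8.22
TL [522.45221054 311.74435329] 1006 ((525.4530029296875, 315.3928527832031), (193.56521606445312, 155.51559448242188), 8.188950538635254)
TR [ 473.64566039 -314.02433576] 985 ((475.75909423828125, -316.8895263671875), (192.27120971679688, 155.8104705810547), 9.442359924316406)
```

move_arm(
  increments=[
    {"tx":1.5,"ty":-1.2,"tz":0.3},
    {"tx":3.5,"ty":-2.7,"tz":0.7},
    {"tx":3.7,"ty":-2.9,"tz":0.8},
    {"tx":3.7,"ty":-2.9,"tz":0.8},
    {"tx":3.7,"ty":-2.9,"tz":0.8},
    {"tx":2.4,"ty":-1.8,"tz":0.5},
    {"tx":1.3,"ty":-0.9,"tz":0.1},
    {"rz":5.0},
    {"rz":7.4},
    {"rz":5.0},
    {},
  ],
)

```text
invalid input
```

```bash
cat >> h.py <<'E'
from scipy.spatial.transform import Rotation as Ro
def wrist():
    s=r.sense(); p,d=r.grab_frame('wrist'); c=r.camera_model('wrist')
    T=np.eye(4); T[:3,:3]=Ro.from_euler('xyz',s['tcp_rot']).as_matrix(); T[:3,3]=s['eef_pos']; T=T@c['hand_eye']
    v,u=np.mgrid[:400,:640]; x=(u-c['cx'])/c['fx']; y=(v-c['cy'])/c['fy']; rr=np.hypot(x,y)
    k=np.tan(rr)/np.maximum(rr,1e-9)
    W=np.stack([x*k*d,y*k*d,d],-1)@T[:3,:3].T+T[:3,3]; W[d<=0]=np.nan
    return s,p,d,W
def st():
    s=r.sense(); print('t',round(s['clock'],2),'p',s['eef_pos'].round(1),'rpy',s['tcp_rot'].round(3),'F',s['contact_force'].round(1),'op',round(s['opening'],3),'q',s['qpos'].round(2)); return s
def go(x,y,z,yaw):
    s=r.sense(); R=Ro.from_euler('xyz',s['tcp_rot']).as_matrix(); D=R.T@(np.array([x,y,z])-s['eef_pos'])/10
    a=-np.degrees((yaw-s['tcp_rot'][2]+np.pi)%(2*np.pi)-np.pi); print('go cm',D.round(2),'rz',round(a,2))
E
python3 - <<'E'
from h import *
st(); s,p,d,W=wrist(); np.savez('tr.npz',p=p,d=d,W=W)
cv2.imwrite('pics/tr.png',p[:,:,::-1])
q=W.reshape(-1,3); print('z hist',np.histogram(q[np.linalg.norm(q[:,:2]-[476,-317],axis=1)<130][:,2],bins=[-10,-3,3,6,10,14,17,20,23,40,50,54,58,62]))
m=(q[:,2]>11)&(q[:,2]<25)&(np.linalg.norm(q[:,:2]-[476,-317],axis=1)<140)
print(cv2.minAreaRect(q[m][:,:2].astype(np.float32)))
E
```

```text
t 0.5 p [ 282.4 -557.6  231.3] rpy [-3.142  0.     0.469] F [-0.2  1.2 -0.4] op 0.999 q [-1.1   0.35  1.63 -0.    1.16 -0.  ]
z hist (array([   1, 3280,  706,  805,  152,  173,  584,   87,   73,   42,   12,
         20,    0]), array([-10,  -3,   3,   6,  10,  14,  17,  20,  23,  40,  50,  54,  58,
        62]))
((399.28900146484375, -329.44427490234375), (40.33906555175781, 156.70819091796875), 10.689167022705078)
```

View pics/tr.png

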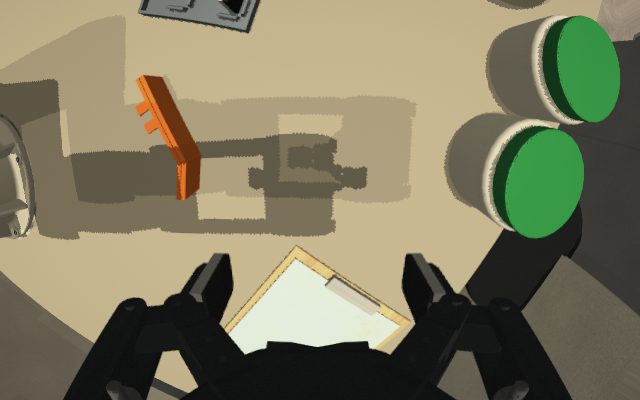

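The move was refused as invalid input, probably because of the empty row, so the arm is still at its start. This wrist picture shows the fingers at the bottom and the orange look-alike at (170,140). Retrying with explicit values.

move_arm(
  increments=[
    {"tx":1.5,"ty":-1.2,"tz":0.3},
    {"tx":3.5,"ty":-2.7,"tz":0.7},
    {"tx":3.7,"ty":-2.9,"tz":0.8},
    {"tx":3.7,"ty":-2.9,"tz":0.8},
    {"tx":3.7,"ty":-2.9,"tz":0.8},
    {"tx":2.4,"ty":-1.8,"tz":0.5},
    {"tx":1.3,"ty":-0.9,"tz":0.1},
    {"rz":5.0},
    {"rz":7.4},
    {"rz":5.0},
    {"tx":0},
  ],
)

```text
invalid input
```

```bash
python3 - <<'E'
from h import *
st(); s,p,d,W=wrist(); np.savez('tr.npz',p=p,d=d,W=W)
cv2.imwrite('pics/tr1.png',p[:,:,::-1])
q=W.reshape(-1,3); print('z hist',np.histogram(q[np.linalg.norm(q[:,:2]-[476,-317],axis=1)<130][:,2],bins=[-10,-3,3,6,10,14,17,20,23,40,50,54,58,62]))
m=(q[:,2]>11)&(q[:,2]<25)&(np.linalg.norm(q[:,:2]-[476,-317],axis=1)<140)
print(cv2.minAreaRect(q[m][:,:2].astype(np.float32)))
E
```

```text
t 0.55 p [ 282.4 -557.6  231.3] rpy [ 3.142 -0.     0.469] F [0.6 0.  0.3] op 0.997 q [-1.1   0.35  1.63  0.    1.16 -0.  ]
z hist (array([   2, 3282,  710,  800,  156,  159,  592,   84,   71,   43,   14,
         19,    0]), array([-10,  -3,   3,   6,  10,  14,  17,  20,  23,  40,  50,  54,  58,
        62]))
((400.03125, -329.523193359375), (41.07236862182617, 155.7569122314453), 10.182149887084961)
```

View pics/tr1.png

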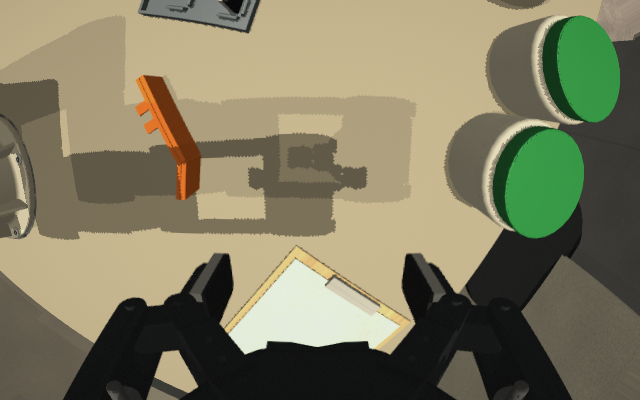

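Still refused, and the picture is unchanged. I'll try a row with every key given.

move_arm(
  increments=[
    {"tx":1.5,"ty":-1.2,"tz":0.3,"rx":0,"ry":0,"rz":0,"gripper":1},
  ],
  squeeze=50,
)

```text
clock: 0.7
eef_pos: [290.1, -541.3, 228.5]
tcp_rot: [3.14, 0.0, 0.467]
contact_force: [-0.0, -0.3, 0.3]
opening: 0.998
```

move_arm(
  increments=[
    {"tx":3.5,"ty":-2.7,"tz":0.7,"rx":0,"ry":0,"rz":0,"gripper":1},
    {"tx":3.7,"ty":-2.9,"tz":0.8,"rx":0,"ry":0,"rz":0,"gripper":1},
    {"tx":3.7,"ty":-2.9,"tz":0.8,"rx":0,"ry":0,"rz":0,"gripper":1},
    {"tx":3.7,"ty":-2.9,"tz":0.8,"rx":0,"ry":0,"rz":0,"gripper":1},
    {"tx":2.4,"ty":-1.8,"tz":0.5,"rx":0,"ry":0,"rz":0,"gripper":1},
    {"tx":1.3,"ty":-0.9,"tz":0.1,"rx":0,"ry":0,"rz":0,"gripper":1},
    {"tx":0,"ty":0,"tz":0,"rx":0,"ry":0,"rz":5,"gripper":1},
    {"tx":0,"ty":0,"tz":0,"rx":0,"ry":0,"rz":7.4,"gripper":1},
    {"tx":0,"ty":0,"tz":0,"rx":0,"ry":0,"rz":5,"gripper":1},
    {"tx":0,"ty":0,"tz":0,"rx":0,"ry":0,"rz":0,"gripper":1},
  ],
)

```text
clock: 1.7
eef_pos: [389.9, -330.6, 191.2]
tcp_rot: [-3.141, 0.0, 0.164]
contact_force: [0.4, -0.4, -0.2]
opening: 1.001
```

```bash
python3 - <<'E'
from h import *
st(); s,p,d,W=wrist(); np.savez('tr.npz',p=p,d=d,W=W)
cv2.imwrite('pics/tr2.png',p[:,:,::-1])
q=W.reshape(-1,3); print('z hist',np.histogram(q[np.linalg.norm(q[:,:2]-[476,-317],axis=1)<130][:,2],bins=[-10,-3,3,6,10,14,17,20,23,40,50,54,58,62]))
m=(q[:,2]>11)&(q[:,2]<25)&(np.linalg.norm(q[:,:2]-[476,-317],axis=1)<140)
print(cv2.minAreaRect(q[m][:,:2].astype(np.float32)))
E
```

```text
t 1.7 p [ 389.9 -330.6  191.2] rpy [-3.141  0.     0.164] F [ 0.4 -0.4 -0.2] op 1.001 q [-0.71  0.22  1.91  0.    1.01  0.7 ]
z hist (array([    1, 13272,  8386,  8398,  1982,   966,  3688,   502,   527,
         366,   147,  2203,     7]), array([-10,  -3,   3,   6,  10,  14,  17,  20,  23,  40,  50,  54,  58,
        62]))
((475.9880065917969, -316.9822998046875), (193.55735778808594, 155.26513671875), 9.36563777923584)
```

```bash
cat >> h.py <<'E'
def ortho(W,p,c,yaw,name,zr=(0,25),S=3,h=110):
    q=W.reshape(-1,3); ok=np.isfinite(q[:,2]); q=q[ok]; col=p.reshape(-1,3)[ok]
    l=loc(q[:,:2],[c[0],c[1],yaw]); i=np.round((h-l[:,0])*S).astype(int); j=np.round((h-l[:,1])*S).astype(int)
    N=2*h*S; k=(i>=0)&(i<N)&(j>=0)&(j<N)
    im=np.zeros((N,N,3),np.uint8); o=np.argsort(q[k][:,2]); I,J=i[k][o],j[k][o]
    v=np.clip((q[k][o][:,2]-zr[0])/(zr[1]-zr[0]),0,1)*255
    cm=cv2.applyColorMap(v.astype(np.uint8).reshape(-1,1),cv2.COLORMAP_JET)[:,0]
    for a in (0,1,2):
        for b in (0,1,2): im[np.clip(I+a,0,N-1),np.clip(J+b,0,N-1)]=cm
    for g in range(-100,101,20):
        cv2.line(im,(0,(h-g)*S),(N,(h-g)*S),(255,255,255) if g==0 else (120,120,120),1); cv2.line(im,((h-g)*S,0),((h-g)*S,N),(255,255,255) if g==0 else (120,120,120),1)
    cv2.imwrite(name,cv2.resize(im,(590,590)))
E
python3 - <<'E'
from h import *
D=np.load('tr.npz'); W=D['W']; p=D['p']; yaw=np.radians(9.37); c=[476,-317]
ortho(W,p,c,yaw,'pics/tr_o.png',zr=(3,24),h=100)
q=W.reshape(-1,3); m=(q[:,2]>52)&(q[:,2]<60); l=loc(q[m][:,:2],[*c,yaw]); l=l[(abs(l[:,0])<90)&(abs(l[:,1])<75)]
x,co=fit(l,[0,-52,0],-1); print('R2 in tray frame',x.round(3),co,np.percentile(l,[1,99],axis=0).round(1))
E
```

```text
R2 in tray frame [-2.7600e-01 -5.2423e+01 -3.0000e-03] 6.343774975446315 [[-73.9 -58.5]
 [ 74.1 -26.2]]
```

View pics/tr_o.png

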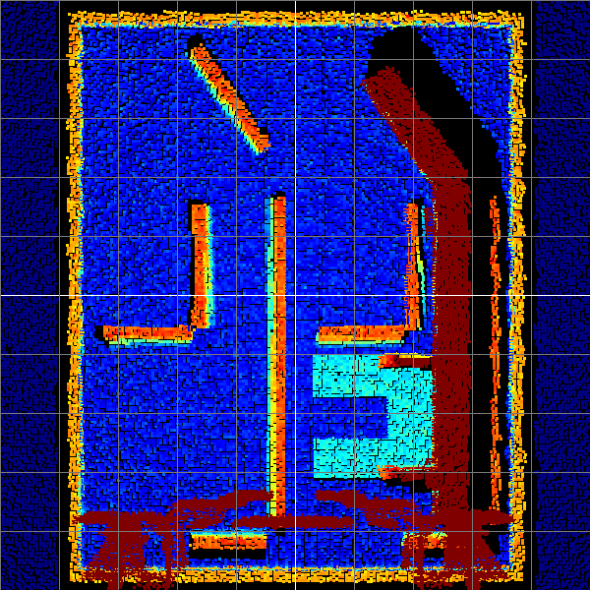

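R2 sits at (-0.3, -52.4) in the right tray's frame, yaw about 0. The free nest 2's ribs centre on about y = +19.5, x = 0. Next I view the free guides.

move_arm(
  increments=[
    {"tx":1.5,"ty":-2.2,"tz":0,"rx":0,"ry":0,"rz":0,"gripper":1},
    {"tx":2.6,"ty":-4.0,"tz":0,"rx":0,"ry":0,"rz":0,"gripper":1},
    {"tx":2.7,"ty":-4.1,"tz":0,"rx":0,"ry":0,"rz":0,"gripper":1},
    {"tx":2.7,"ty":-4.1,"tz":0,"rx":0,"ry":0,"rz":0,"gripper":1},
    {"tx":2.7,"ty":-4.1,"tz":0,"rx":0,"ry":0,"rz":0,"gripper":1},
    {"tx":2.7,"ty":-4.1,"tz":0,"rx":0,"ry":0,"rz":0,"gripper":1},
    {"tx":2.7,"ty":-4.1,"tz":0,"rx":0,"ry":0,"rz":0,"gripper":1},
    {"tx":2.0,"ty":-3.1,"tz":0,"rx":0,"ry":0,"rz":0,"gripper":1},
    {"tx":0,"ty":0,"tz":0,"rx":0,"ry":0,"rz":7,"gripper":1},
    {"tx":0,"ty":0,"tz":0,"rx":0,"ry":0,"rz":7,"gripper":1},
    {"tx":0,"ty":0,"tz":0,"rx":0,"ry":0,"rz":0,"gripper":1},
  ],
)

```text
clock: 2.85
eef_pos: [534.0, -4.8, 191.1]
tcp_rot: [-3.142, 0.0, -0.078]
contact_force: [-0.4, -0.6, 0.4]
opening: 0.999
```

```bash
cat >> h.py <<'E'
def gfit(W,x0,s,zlo=46,zhi=54,n=2):
    q=W.reshape(-1,3); x=np.array(x0,float)
    P=q[(q[:,2]>zlo)&(q[:,2]<zhi)][:,:2]
    for tol in (14,10)[:n]:
        pts=P[sdist(loc(P,x),s)<tol]; x,co=fit(pts,x,s)
    l=loc(pts,x); e=l[abs(l[:,1])<8][:,0]
    print('guide',x.round(3),'n',len(pts),'cost',round(co,2),'tail end x',np.percentile(e,.5).round(1),'straight y',[np.percentile(l[(l[:,0]<35),1],k).round(1) for k in (1,50,99)])
    return x
E
python3 - <<'E'
from h import *
st(); s,p,d,W=wrist(); np.savez('mid.npz',p=p,d=d,W=W); cv2.imwrite('pics/mid.png',p[:,:,::-1])
for k,x0,g in [('A',[632,-9.4,-.084],1),('B',[440.4,106.8,-.793],1),('C',[456.9,-112.7,-1.143],-1)]:
    print(k,end=' '); gfit(W,x0,g)
    # foot side check: mean z~5 points on each side
    q=W.reshape(-1,3); l=loc(q[:,:2],x0); f=(q[:,2]>3.5)&(q[:,2]<8)&(l[:,0]>-62)&(l[:,0]<-20)
    print('  foot pts -y/+y',(f&(l[:,1]<-10)&(l[:,1]>-48)).sum(),(f&(l[:,1]>10)&(l[:,1]<48)).sum())
E
```

```text
t 2.85 p [534.   -4.8 191.1] rpy [-3.142  0.    -0.078] F [-0.4 -0.6  0.4] op 0.999 q [-0.01  0.26  1.87  0.    1.02  1.64]
A guide [ 6.37625e+02 -1.03130e+01 -1.09000e-01] n 2154 cost 5.93 tail end x -73.5 straight y [np.float64(-5.8), np.float64(-0.1), np.float64(5.9)]
  foot pts -y/+y 803 0
B guide [465.374  74.45   -1.12 ] n 723 cost 50.03 tail end x -25.7 straight y [np.float64(-9.3), np.float64(0.8), np.float64(9.7)]
  foot pts -y/+y 230 0
C guide [ 459.899 -113.711   -1.135] n 1462 cost 6.91 tail end x -74.6 straight y [np.float64(-7.3), np.float64(0.4), np.float64(5.3)]
  foot pts -y/+y 0 700
```

View pics/mid.png

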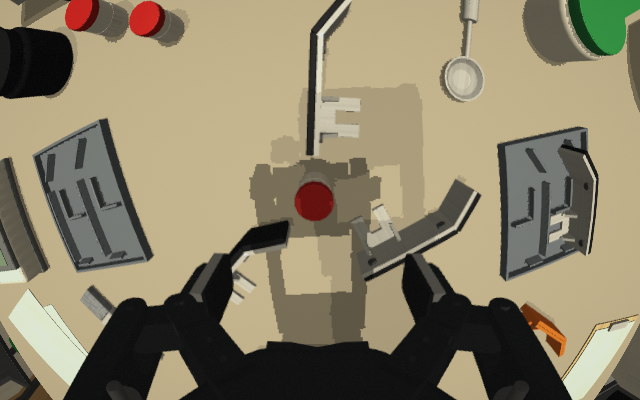

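This shows guide A at (320,80), its tail by red pot_a at (315,200). Guide C is at (420,230), guide B is half hidden by the left finger at (240,260), and both trays are visible. The foot sides confirm A and B as left-hand, C as right-hand. Picking A.

move_arm(
  increments=[
    {"tx":2.5,"ty":-0.1,"tz":1.5,"rx":0,"ry":0,"rz":1.8,"gripper":0.3},
    {"tx":4.0,"ty":-0.1,"tz":2.5,"rx":0,"ry":0,"rz":0,"gripper":0.3},
    {"tx":3.9,"ty":-0.1,"tz":2.5,"rx":0,"ry":0,"rz":0,"gripper":0.3},
    {"tx":0,"ty":0,"tz":3.5,"rx":0,"ry":0,"rz":0,"gripper":0.3},
    {"tx":0,"ty":0,"tz":3.5,"rx":0,"ry":0,"rz":0,"gripper":0.3},
    {"tx":0,"ty":0,"tz":2.3,"rx":0,"ry":0,"rz":0,"gripper":0.3},
    {"tx":0,"ty":0,"tz":1.5,"rx":0,"ry":0,"rz":0,"gripper":0.3},
    {"tx":0,"ty":0,"tz":0,"rx":0,"ry":0,"rz":0,"gripper":0.3},
    {"tx":0,"ty":0,"tz":0,"rx":0,"ry":0,"rz":0,"gripper":-1},
    {"tx":0,"ty":0,"tz":0,"rx":0,"ry":0,"rz":0,"gripper":-1},
    {"tx":0,"ty":0,"tz":0,"rx":0,"ry":0,"rz":0,"gripper":-1},
    {"tx":0,"ty":0,"tz":0,"rx":0,"ry":0,"rz":0,"gripper":-1},
  ],
  squeeze=60,
)

```text
clock: 4.1
eef_pos: [639.2, -13.1, 20.0]
tcp_rot: [-3.141, -0.003, -0.11]
contact_force: [0.3, 1.2, 5.5]
opening: 0.126
```

move_arm(
  increments=[
    {"tx":0,"ty":0,"tz":0,"rx":0,"ry":0,"rz":0,"gripper":-1},
    {"tx":0,"ty":0,"tz":0,"rx":0,"ry":0,"rz":0,"gripper":-1},
  ],
)

```text
clock: 4.3
eef_pos: [639.2, -13.1, 20.0]
tcp_rot: [-3.141, -0.003, -0.11]
contact_force: [-1.1, 1.3, 6.9]
opening: 0.132
```

move_arm(
  increments=[
    {"tx":0,"ty":0,"tz":-2,"rx":0,"ry":0,"rz":0,"gripper":-1},
    {"tx":0,"ty":0,"tz":-4,"rx":0,"ry":0,"rz":0,"gripper":-1},
    {"tx":0,"ty":0,"tz":-4,"rx":0,"ry":0,"rz":0,"gripper":-1},
    {"tx":-2.3,"ty":-1.8,"tz":-2,"rx":0,"ry":0,"rz":0,"gripper":-1},
    {"tx":-3.5,"ty":-2.7,"tz":-1,"rx":0,"ry":0,"rz":0,"gripper":-1},
    {"tx":-3.7,"ty":-2.9,"tz":-1,"rx":0,"ry":0,"rz":0,"gripper":-1},
    {"tx":-3.7,"ty":-2.9,"tz":-1,"rx":0,"ry":0,"rz":0,"gripper":-1},
    {"tx":-3.5,"ty":-2.7,"tz":-1,"rx":0,"ry":0,"rz":0,"gripper":-1},
    {"tx":-3.0,"ty":-2.3,"tz":-1,"rx":0,"ry":0,"rz":0,"gripper":-1},
    {"tx":0,"ty":0,"tz":0,"rx":0,"ry":0,"rz":-7.3,"gripper":-1},
    {"tx":0,"ty":0,"tz":0,"rx":0,"ry":0,"rz":-7.2,"gripper":-1},
    {"tx":0,"ty":0,"tz":0,"rx":0,"ry":0,"rz":0,"gripper":-1},
  ],
)

```text
clock: 5.5
eef_pos: [458.6, 160.9, 188.7]
tcp_rot: [-3.142, -0.001, 0.145]
contact_force: [-0.3, 0.3, -4.1]
opening: 0.129
```

```bash
cat >> h.py <<'E'
def tray(W,c0):
    q=W.reshape(-1,3); m=(q[:,2]>11)&(q[:,2]<25)&(np.linalg.norm(q[:,:2]-c0,axis=1)<140)
    rc=cv2.minAreaRect(q[m][:,:2].astype(np.float32)); print('tray',rc); return rc
def inhand(W,s,g,z=32):
    # held guide in tool frame: local coords x along tool x, y along world-left (=-tool y)
    R=Ro.from_euler('xyz',s['tcp_rot']).as_matrix(); T=(W.reshape(-1,3)-s['eef_pos'])@R
    T=T[np.isfinite(T[:,0])]; T[:,1]*=-1
    m=(T[:,2]>-z-4)&(T[:,2]<-z+8)&(abs(T[:,0])<100)&(abs(T[:,1])<60)
    return T,T[m]
E
python3 - <<'E'
from h import *
st(); s,p,d,W=wrist(); np.savez('tl.npz',p=p,d=d,W=W,pos=s['eef_pos'],rot=s['tcp_rot']); cv2.imwrite('pics/tl.png',p[:,:,::-1])
rc=tray(W,[525,315])
T,m=inhand(W,s,1); print('inhand top z hist',np.histogram(T[(T[:,0]>25)&(T[:,0]<90)&(abs(T[:,1])<45)&(T[:,2]<30)&(T[:,2]>-60)][:,2],bins=np.arange(-60,31,6)))
ortho(W,p,[525.5,315.4],np.radians(8.2),'pics/tl_o.png',zr=(3,24),h=100)
a=cv2.imread('pics/tl_o.png'); b=cv2.imread('pics/tl.png')[:,:400]; o=np.zeros((600,800,3),np.uint8); o[:400,:400]=cv2.resize(a,(400,400)); o[:400,400:]=b; cv2.imwrite('pics/tl_2.png',o[:400])
for y0 in(52.4,-19.6):pass
q=W.reshape(-1,3); l=loc(q[:,:2],[525.5,315.4,np.radians(8.2)])
# rib tops cross-section along y
for xa,xb in((-5,28),(-60,-25)):
    m=(l[:,0]>xa)&(l[:,0]<xb)&(q[:,2]>9)&(q[:,2]<24); h,e=np.histogram(l[m,1],bins=np.arange(-80,81,2)); print([(int(a),int(b)) for a,b in zip(e,h) if b>3])
E
```

```text
t 5.5 p [458.6 160.9 188.7] rpy [-3.142e+00 -1.000e-03  1.450e-01] F [-0.3  0.3 -4.1] op 0.129 q [ 0.33  0.19  1.97 -0.    0.99  1.76]
tray ((526.0219116210938, 316.03057861328125), (193.1405487060547, 156.2926025390625), 8.196464538574219)
inhand top z hist (array([   0,    0,    0,    0, 1558, 3382,  333,  204,  180,  156,  134,
        124,  107,   13,    0]), array([-60, -54, -48, -42, -36, -30, -24, -18, -12,  -6,   0,   6,  12,
        18,  24,  30]))
[(-78, 83), (-76, 65), (-74, 34), (-36, 37), (-34, 77), (-32, 30), (-10, 87), (-8, 113), (-6, 50), (-4, 17), (36, 46), (38, 95), (40, 22), (60, 6), (62, 91), (64, 109), (66, 40), (68, 10), (72, 74), (74, 45), (76, 25)]
[(-78, 83), (-76, 64), (-74, 35), (-10, 97), (-8, 112), (-6, 50), (-4, 22), (60, 6), (62, 93), (64, 120), (66, 35), (68, 14), (72, 68), (74, 53), (76, 25)]
```

View pics/tl_2.png

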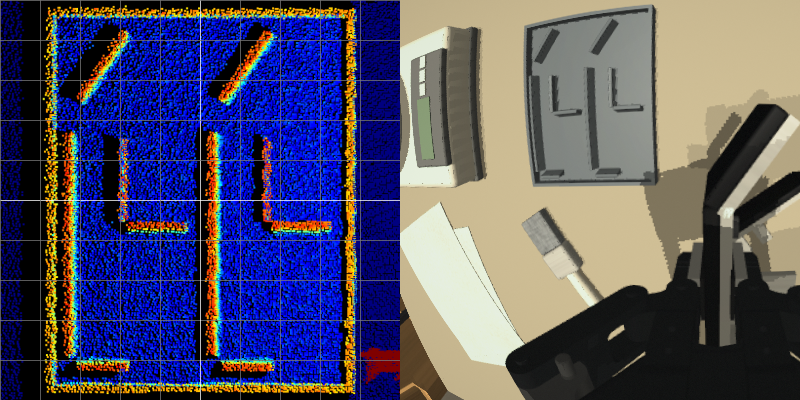

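Left tray, left panel: both nests are empty, long ribs at y = -8 and +64, and foot ribs on the -y side, which is the mirrored (left-hand) set. The right panel shows the guide held upright with its flare forward. Next: the in-hand pose and the placing target.

```bash
cat >> h.py <<'E'
def handfit(W,s,g):
    T,_=inhand(W,s,g); m=(T[:,2]>-35)&(T[:,2]<-27)&(T[:,0]>20)&(T[:,0]<95)&(abs(T[:,1])<45); t=T[m]
    zt=np.median(t[:,2]); t=t[abs(t[:,2]-zt)<2.5]; P=t[:,:2]
    L=np.array([[-76,0],[39,0],[77,-27*g]],float)
    from scipy.spatial import cKDTree
    K=cKDTree(P); sm=samp(g); sm=sm[sm[:,0]>30]
    def f(x):
        c,sn=np.cos(x[2]),np.sin(x[2]); w=sm@np.array([[c,sn],[-sn,c]])+x[:2]
        return np.r_[3*sdist(loc(P,x),g)/np.sqrt(len(P)),3*K.query(w)[0]/np.sqrt(len(sm)),x[1]*.1,x[2]*20]
    o=least_squares(f,[0,0,0],x_scale=[1,1,.01],loss='soft_l1',f_scale=1); l=loc(P,o.x)
    st_=P[(P[:,0]>20)&(P[:,0]<33)]
    print('inhand x,y,yaw',o.x.round(3),'n',len(P),'top z',zt.round(1),'y span straight',np.percentile(st_[:,1],[2,98]).round(1),'tip',P[P[:,0].argmax()].round(1),'cost',o.cost.round(2))
    return o.x
def place(nest,yaw,o,z):
    # TCP pose so that guide (offset o in tool frame) lands on nest
    Y=yaw-o[2]; c,s_=np.cos(Y),np.sin(Y); X=np.array(nest)-np.array([c*o[0]-s_*o[1],s_*o[0]+c*o[1]])
    print('TCP target',X.round(1),Y); go(X[0],X[1],z,Y)
E
python3 - <<'E'
from h import *
D=np.load('tl.npz'); s={'eef_pos':D['pos'],'tcp_rot':D['rot']}
o=handfit(D['W'],s,1)
T,_=inhand(D['W'],s,1); P=T[(T[:,2]<-27)&(T[:,2]>-34)&(T[:,0]>15)&(T[:,0]<90)&(abs(T[:,1])<45)]
for a in range(15,85,5):
    k=P[(P[:,0]>=a)&(P[:,0]<a+5)]
    if len(k)>3: print(a,len(k),np.percentile(k[:,1],[2,50,98]).round(1),np.median(k[:,2]).round(1))
place((518.1,367.5),np.radians(8.2),o,80)
E
```

```text
inhand x,y,yaw [0.224 0.259 0.   ] n 5110 top z -29.7 y span straight [-5.4  5.8] tip [ 78.4 -21. ] cost 55.15
15 315 [-5.5  0.3  6. ] -29.8
20 314 [-5.4  0.2  5.9] -29.8
25 335 [-5.3  0.2  5.8] -29.8
30 351 [-5.7 -0.1  5.7] -29.8
35 393 [-6.7 -0.5  5.6] -29.7
40 481 [-10.2  -2.5   4.9] -29.8
45 509 [-13.7  -5.8   1.8] -29.7
50 523 [-17.   -9.3  -1.7] -29.8
55 535 [-20.6 -12.7  -5. ] -29.7
60 542 [-24.1 -16.3  -8.7] -29.7
65 532 [-27.5 -19.8 -12.1] -29.6
70 477 [-29.7 -22.4 -15.4] -29.6
75 126 [-25.1 -21.2 -18.5] -29.3
TCP target [517.9 367.2] 0.1427839224810598
go cm [  8.74 -19.63  10.86] rz -0.14
```

move_arm(
  increments=[
    {"tx":0.9,"ty":-1.9,"tz":0,"rx":0,"ry":0,"rz":0,"gripper":-1},
    {"tx":1.7,"ty":-3.8,"tz":0.5,"rx":0,"ry":0,"rz":0,"gripper":-1},
    {"tx":1.8,"ty":-4.0,"tz":1,"rx":0,"ry":0,"rz":0,"gripper":-1},
    {"tx":1.8,"ty":-4.0,"tz":1.5,"rx":0,"ry":0,"rz":0,"gripper":-1},
    {"tx":1.6,"ty":-3.7,"tz":2,"rx":0,"ry":0,"rz":0,"gripper":-1},
    {"tx":0.94,"ty":-2.23,"tz":2,"rx":0,"ry":0,"rz":0,"gripper":-1},
    {"tx":0,"ty":0,"tz":3,"rx":0,"ry":0,"rz":0,"gripper":-1},
    {"tx":0,"ty":0,"tz":2.5,"rx":0,"ry":0,"rz":0,"gripper":-1},
    {"tx":0,"ty":0,"tz":1.5,"rx":0,"ry":0,"rz":0,"gripper":-1},
    {"tx":0,"ty":0,"tz":0,"rx":0,"ry":0,"rz":0,"gripper":-1},
  ],
)

```text
clock: 6.55
eef_pos: [516.5, 366.0, 46.0]
tcp_rot: [3.14, 0.004, 0.14]
contact_force: [0.1, -1.1, -3.8]
opening: 0.13
```

```bash
python3 - <<'E'
from h import *
st(); go(517.9,367.2,26.3,.143)
E
```

```text
t 6.55 p [516.5 366.   46. ] rpy [3.14  0.004 0.14 ] F [ 0.1 -1.1 -3.8] op 0.13 q [0.61 0.58 1.74 0.   0.83 2.05]
go cm [ 0.16 -0.1   1.96] rz -0.18
```

move_arm(
  increments=[
    {"tx":0.15,"ty":-0.1,"tz":0.4,"rx":0,"ry":0,"rz":-0.2,"gripper":-1},
    {"tx":0,"ty":0,"tz":0.4,"rx":0,"ry":0,"rz":0,"gripper":-1},
    {"tx":0,"ty":0,"tz":0.4,"rx":0,"ry":0,"rz":0,"gripper":-1},
    {"tx":0,"ty":0,"tz":0.4,"rx":0,"ry":0,"rz":0,"gripper":-1},
    {"tx":0,"ty":0,"tz":0.3,"rx":0,"ry":0,"rz":0,"gripper":-1},
    {"tx":0,"ty":0,"tz":0,"rx":0,"ry":0,"rz":0,"gripper":-1},
  ],
)

```text
clock: 7.15
eef_pos: [518.8, 368.4, 28.9]
tcp_rot: [3.141, 0.001, 0.146]
contact_force: [-0.4, -0.0, -3.8]
opening: 0.13
```

move_arm(
  increments=[
    {"tx":0,"ty":0,"tz":0.15,"rx":0,"ry":0,"rz":0,"gripper":-1},
    {"tx":0,"ty":0,"tz":0.15,"rx":0,"ry":0,"rz":0,"gripper":-1},
    {"tx":0,"ty":0,"tz":0,"rx":0,"ry":0,"rz":0,"gripper":-1},
  ],
)

```text
clock: 7.45
eef_pos: [519.1, 368.6, 26.2]
tcp_rot: [-3.142, -0.0, 0.146]
contact_force: [0.1, 0.1, -3.2]
opening: 0.129
```

move_arm(
  increments=[
    {"tx":0,"ty":0,"tz":0.1,"rx":0,"ry":0,"rz":0,"gripper":-1},
    {"tx":0,"ty":0,"tz":0,"rx":0,"ry":0,"rz":0,"gripper":-1},
    {"tx":0,"ty":0,"tz":0,"rx":0,"ry":0,"rz":0,"gripper":-0.3},
    {"tx":0,"ty":0,"tz":0,"rx":0,"ry":0,"rz":0,"gripper":-0.2},
    {"tx":0,"ty":0,"tz":0,"rx":0,"ry":0,"rz":0,"gripper":-0.2},
    {"tx":0,"ty":0,"tz":-1.5,"rx":0,"ry":0,"rz":0,"gripper":-0.1},
    {"tx":0,"ty":0,"tz":-4,"rx":0,"ry":0,"rz":0,"gripper":0.2},
    {"tx":0,"ty":0,"tz":-4,"rx":0,"ry":0,"rz":0,"gripper":0.4},
    {"tx":-1,"ty":2,"tz":-4,"rx":0,"ry":0,"rz":0,"gripper":0.4},
    {"tx":-2,"ty":4,"tz":-2.5,"rx":0,"ry":0,"rz":0,"gripper":0.4},
    {"tx":-2,"ty":4,"tz":-0.5,"rx":0,"ry":0,"rz":0,"gripper":0.4},
    {"tx":0,"ty":0,"tz":0,"rx":0,"ry":0,"rz":0,"gripper":0.4},
  ],
)

```text
clock: 8.65
eef_pos: [483.0, 259.7, 192.0]
tcp_rot: [3.141, -0.001, 0.144]
contact_force: [0.9, 0.2, -0.1]
opening: 0.698
```

```bash
cat >> h.py <<'E'
def seated(W,nest,yaw,s):
    q=W.reshape(-1,3); P=q[(q[:,2]>48)&(q[:,2]<64)]; l=loc(P[:,:2],[*nest,yaw]); k=sdist(l,s)<12; P=P[k]; l=l[k]
    print('n',len(l),'top z med',np.median(P[:,2]).round(1),'z by x',[(a,np.median(P[(l[:,0]>=a)&(l[:,0]<a+30),2]).round(1)) for a in range(-75,75,30) if ((l[:,0]>=a)&(l[:,0]<a+30)).sum()>5])
    t=abs(P[:,2]-np.median(P[:,2]))<3; x,co=fit(l[t],[0,0,0],s); print('seat offset in nest frame',x.round(3),co.round(2)); return x
E
python3 - <<'E'
from h import *
st(); s,p,d,W=wrist(); np.savez('tl2.npz',p=p,d=d,W=W); cv2.imwrite('pics/tl2.png',p[:,:,::-1])
tray(W,[525.5,315.5]); seated(W,(518.1,367.5),.143,1)
gfit(W,[440.4,106.8,-.793],1)
go(415,150,190,-.0)
E
```

```text
t 8.65 p [483.  259.7 192. ] rpy [ 3.141e+00 -1.000e-03  1.440e-01] F [ 0.9  0.2 -0.1] op 0.698 q [ 0.49  0.28  1.84 -0.    1.03  1.92]
tray ((525.6220092773438, 315.9591369628906), (192.06491088867188, 155.06198120117188), 8.126260757446289)
n 2321 top z med 55.7 z by x [(-75, np.float64(55.7)), (-45, np.float64(55.6)), (-15, np.float64(55.8)), (15, np.float64(55.7)), (45, np.float64(55.7))]
seat offset in nest frame [1.299e+00 4.970e-01 1.000e-03] 6.41
guide [447.468 101.022  -0.833] n 1224 cost 10.54 tail end x -58.6 straight y [np.float64(-7.5), np.float64(0.4), np.float64(6.6)]
go cm [-8.44 10.06  0.15] rz 8.24
```

A is seated: its top is at 55.7 mm along the whole bar, 56 expected, with a 1.3 mm offset. Next I view B from close by.

move_arm(
  increments=[
    {"tx":-2.0,"ty":1.5,"tz":0,"rx":0,"ry":0,"rz":0,"gripper":0.4},
    {"tx":-3.5,"ty":2.7,"tz":0,"rx":0,"ry":0,"rz":0,"gripper":0.4},
    {"tx":-3.5,"ty":2.7,"tz":0,"rx":0,"ry":0,"rz":0,"gripper":0.4},
    {"tx":-1.9,"ty":1.5,"tz":0,"rx":0,"ry":0,"rz":4,"gripper":0.4},
    {"tx":0,"ty":0,"tz":0,"rx":0,"ry":0,"rz":8.5,"gripper":0.4},
    {"tx":0,"ty":0,"tz":0,"rx":0,"ry":0,"rz":8.5,"gripper":0.4},
    {"tx":0,"ty":0,"tz":0,"rx":0,"ry":0,"rz":8.5,"gripper":0.4},
    {"tx":0,"ty":0,"tz":0,"rx":0,"ry":0,"rz":8.5,"gripper":0.4},
    {"tx":0,"ty":0,"tz":0,"rx":0,"ry":0,"rz":8.5,"gripper":0.4},
    {"tx":0,"ty":0,"tz":0,"rx":0,"ry":0,"rz":5,"gripper":0.4},
    {"tx":0,"ty":0,"tz":0,"rx":0,"ry":0,"rz":0,"gripper":0.4},
  ],
)

```text
clock: 9.8
eef_pos: [389.4, 165.1, 190.1]
tcp_rot: [-3.141, -0.0, -0.754]
contact_force: [-0.7, 0.8, 0.2]
opening: 0.702
```

```bash
python3 - <<'E'
from h import *
st(); s,p,d,W=wrist(); cv2.imwrite('pics/b.png',p[:,:,::-1])
x=gfit(W,[443,104,-.80],1); go(x[0],x[1],20,x[2])
E
```

```text
t 9.8 p [389.4 165.1 190.1] rpy [-3.141 -0.    -0.754] F [-0.7  0.8  0.2] op 0.702 q [0.4  0.08 2.09 0.   0.97 2.72]
guide [442.408 105.628  -0.798] n 2267 cost 6.13 tail end x -74.9 straight y [np.float64(-6.0), np.float64(-0.0), np.float64(6.2)]
go cm [ 7.93  0.73 17.01] rz 2.75
```

move_arm(
  increments=[
    {"tx":2.0,"ty":0.2,"tz":1.5,"rx":0,"ry":0,"rz":2.7,"gripper":0.3},
    {"tx":3.4,"ty":0.2,"tz":2.5,"rx":0,"ry":0,"rz":0,"gripper":0.3},
    {"tx":2.5,"ty":0.1,"tz":2.5,"rx":0,"ry":0,"rz":0,"gripper":0.3},
    {"tx":0,"ty":0,"tz":3.5,"rx":0,"ry":0,"rz":0,"gripper":0.3},
    {"tx":0,"ty":0,"tz":3.5,"rx":0,"ry":0,"rz":0,"gripper":0.3},
    {"tx":0,"ty":0,"tz":2.2,"rx":0,"ry":0,"rz":0,"gripper":0.3},
    {"tx":0,"ty":0,"tz":1.3,"rx":0,"ry":0,"rz":0,"gripper":0.3},
    {"tx":0,"ty":0,"tz":0,"rx":0,"ry":0,"rz":0,"gripper":0.3},
    {"tx":0,"ty":0,"tz":0,"rx":0,"ry":0,"rz":0,"gripper":-1},
    {"tx":0,"ty":0,"tz":0,"rx":0,"ry":0,"rz":0,"gripper":-1},
    {"tx":0,"ty":0,"tz":0,"rx":0,"ry":0,"rz":0,"gripper":-1},
    {"tx":0,"ty":0,"tz":0,"rx":0,"ry":0,"rz":0,"gripper":-1},
  ],
  squeeze=60,
)

```text
clock: 11.05
eef_pos: [441.9, 105.1, 20.7]
tcp_rot: [-3.14, -0.001, -0.8]
contact_force: [-0.1, -0.2, 4.0]
opening: 0.132
```

```bash
python3 - <<'E'
from h import *
st(); go(470,130,190,.143)
E
```

```text
t 11.05 p [441.9 105.1  20.7] rpy [-3.14e+00 -1.00e-03 -8.00e-01] F [-0.1 -0.2  4. ] op 0.132 q [0.23 0.43 2.14 0.   0.57 2.6 ]
go cm [  0.19  -3.78 -16.92] rz -54.02
```

move_arm(
  increments=[
    {"tx":0,"ty":0,"tz":-2,"rx":0,"ry":0,"rz":0,"gripper":-1},
    {"tx":0,"ty":0,"tz":-4,"rx":0,"ry":0,"rz":0,"gripper":-1},
    {"tx":0,"ty":-1,"tz":-4,"rx":0,"ry":0,"rz":0,"gripper":-1},
    {"tx":0,"ty":-2,"tz":-4,"rx":0,"ry":0,"rz":-4,"gripper":-1},
    {"tx":0,"ty":0,"tz":-2,"rx":0,"ry":0,"rz":-8.5,"gripper":-1},
    {"tx":0,"ty":0,"tz":-1,"rx":0,"ry":0,"rz":-8.5,"gripper":-1},
    {"tx":0,"ty":0,"tz":0,"rx":0,"ry":0,"rz":-8.5,"gripper":-1},
    {"tx":0,"ty":0,"tz":0,"rx":0,"ry":0,"rz":-8.5,"gripper":-1},
    {"tx":0,"ty":0,"tz":0,"rx":0,"ry":0,"rz":-8.5,"gripper":-1},
    {"tx":0,"ty":0,"tz":0,"rx":0,"ry":0,"rz":-7.5,"gripper":-1},
    {"tx":0,"ty":0,"tz":0,"rx":0,"ry":0,"rz":0,"gripper":-1},
  ],
)

```text
clock: 12.15
eef_pos: [462.1, 125.7, 189.8]
tcp_rot: [3.142, 0.0, 0.145]
contact_force: [-0.7, 0.7, -3.9]
opening: 0.132
```

```bash
python3 - <<'E'
from h import *
st(); s,p,d,W=wrist(); np.savez('b2.npz',p=p,d=d,W=W)
o=handfit(W,s,1); T,_=inhand(W,s,1); P=T[(T[:,2]<-25)&(T[:,2]>-36)&(abs(T[:,1])<45)]
xs=np.array([47.5,57.5,67.5]); ys=np.array([np.median(P[abs(P[:,0]-a)<2.5,1]) for a in xs]); k=np.polyfit(xs,ys,1); y0=np.median(P[abs(P[:,0]-24)<8,1]); print('flare slope',k[0].round(2),'bend x',((y0-k[1])/k[0]).round(1),'y0',y0.round(1))
tray(W,[525.5,315.5])
place((528.4,296.3),np.radians(8.17),o,46)
E
```

```text
t 12.15 p [462.1 125.7 189.8] rpy [3.142 0.    0.145] F [-0.7  0.7 -3.9] op 0.132 q [0.26 0.17 1.98 0.   0.99 1.69]
inhand x,y,yaw [0.541 0.159 0.007] n 5098 top z -29.0 y span straight [-5.4  5.9] tip [ 79.1 -21.1] cost 54.6
flare slope -0.69 bend x 39.8 y0 0.2
tray ((525.7716674804688, 315.5592956542969), (193.2039337158203, 156.10186767578125), 8.207080841064453)
TCP target [527.9 296.1] 0.13596459867127073
go cm [  8.89 -15.95  14.38] rz 0.22
```

move_arm(
  increments=[
    {"tx":1.3,"ty":-2.35,"tz":0,"rx":0,"ry":0,"rz":0.2,"gripper":-1},
    {"tx":2.2,"ty":-3.9,"tz":1,"rx":0,"ry":0,"rz":0,"gripper":-1},
    {"tx":2.2,"ty":-3.9,"tz":1.5,"rx":0,"ry":0,"rz":0,"gripper":-1},
    {"tx":2.0,"ty":-3.6,"tz":2,"rx":0,"ry":0,"rz":0,"gripper":-1},
    {"tx":1.2,"ty":-2.2,"tz":2.5,"rx":0,"ry":0,"rz":0,"gripper":-1},
    {"tx":0,"ty":0,"tz":3,"rx":0,"ry":0,"rz":0,"gripper":-1},
    {"tx":0,"ty":0,"tz":2.5,"rx":0,"ry":0,"rz":0,"gripper":-1},
    {"tx":0,"ty":0,"tz":1.5,"rx":0,"ry":0,"rz":0,"gripper":-1},
    {"tx":0,"ty":0,"tz":0,"rx":0,"ry":0,"rz":0,"gripper":-1},
    {"tx":0,"ty":0,"tz":0,"rx":0,"ry":0,"rz":0,"gripper":-1},
  ],
)

```text
clock: 13.2
eef_pos: [529.0, 296.1, 50.3]
tcp_rot: [-3.141, -0.0, 0.137]
contact_force: [0.7, -0.1, -2.9]
opening: 0.132
```

```bash
python3 - <<'E'
from h import *
st(); go(527.9,296.1,27,.14)
E
```

```text
t 13.2 p [529.  296.1  50.3] rpy [-3.141 -0.     0.137] F [ 0.7 -0.1 -2.9] op 0.132 q [0.51 0.54 1.8  0.   0.8  1.94]
go cm [-0.11 -0.01  2.33] rz -0.15
```

move_arm(
  increments=[
    {"tx":-0.1,"ty":0,"tz":0.5,"rx":0,"ry":0,"rz":-0.2,"gripper":-1},
    {"tx":0,"ty":0,"tz":0.4,"rx":0,"ry":0,"rz":0,"gripper":-1},
    {"tx":0,"ty":0,"tz":0.4,"rx":0,"ry":0,"rz":0,"gripper":-1},
    {"tx":0,"ty":0,"tz":0.4,"rx":0,"ry":0,"rz":0,"gripper":-1},
    {"tx":0,"ty":0,"tz":0.3,"rx":0,"ry":0,"rz":0,"gripper":-1},
    {"tx":0,"ty":0,"tz":0.2,"rx":0,"ry":0,"rz":0,"gripper":-1},
    {"tx":0,"ty":0,"tz":0.1,"rx":0,"ry":0,"rz":0,"gripper":-1},
    {"tx":0,"ty":0,"tz":0,"rx":0,"ry":0,"rz":0,"gripper":-1},
  ],
)

```text
clock: 14.0
eef_pos: [527.6, 296.0, 26.8]
tcp_rot: [-3.142, -0.0, 0.142]
contact_force: [-1.4, 0.3, -3.2]
opening: 0.135
```

move_arm(
  increments=[
    {"tx":0,"ty":0,"tz":0.1,"rx":0,"ry":0,"rz":0,"gripper":-1},
    {"tx":0,"ty":0,"tz":0,"rx":0,"ry":0,"rz":0,"gripper":-1},
    {"tx":0,"ty":0,"tz":0,"rx":0,"ry":0,"rz":0,"gripper":-0.3},
    {"tx":0,"ty":0,"tz":0,"rx":0,"ry":0,"rz":0,"gripper":-0.2},
    {"tx":0,"ty":0,"tz":0,"rx":0,"ry":0,"rz":0,"gripper":-0.2},
    {"tx":0,"ty":0,"tz":-1.5,"rx":0,"ry":0,"rz":0,"gripper":-0.1},
    {"tx":0,"ty":0,"tz":-4,"rx":0,"ry":0,"rz":0,"gripper":0.2},
    {"tx":0,"ty":0,"tz":-4,"rx":0,"ry":0,"rz":0,"gripper":0.4},
    {"tx":-1,"ty":1,"tz":-4,"rx":0,"ry":0,"rz":0,"gripper":0.4},
    {"tx":-3,"ty":2,"tz":-2.5,"rx":0,"ry":0,"rz":0,"gripper":0.4},
    {"tx":-3,"ty":3,"tz":-0.5,"rx":0,"ry":0,"rz":0,"gripper":0.4},
    {"tx":0,"ty":0,"tz":0,"rx":0,"ry":0,"rz":0,"gripper":0.4},
  ],
)

```text
clock: 15.2
eef_pos: [464.0, 223.8, 192.6]
tcp_rot: [3.141, 0.0, 0.142]
contact_force: [0.0, -0.1, -0.2]
opening: 0.702
```

```bash
python3 - <<'E'
from h import *
st(); s,p,d,W=wrist(); np.savez('tl3.npz',p=p,d=d,W=W); cv2.imwrite('pics/tl3.png',p[:,:,::-1])
seated(W,(518.1,367.5),.143,1); seated(W,(528.4,296.3),.143,1)
go(426,-41,190,-1.05)
E
```

```text
t 15.2 p [464.  223.8 192.6] rpy [3.141 0.    0.142] F [ 0.  -0.1 -0.2] op 0.702 q [ 0.45  0.23  1.9  -0.    1.01  1.88]
n 2246 top z med 55.6 z by x [(-75, np.float64(55.6)), (-45, np.float64(55.7)), (-15, np.float64(55.7)), (15, np.float64(55.6)), (45, np.float64(55.7))]
seat offset in nest frame [0.34  0.393 0.008] 6.66
n 2416 top z med 55.7 z by x [(-75, np.float64(55.6)), (-45, np.float64(55.8)), (-15, np.float64(55.8)), (15, np.float64(55.8)), (45, np.float64(55.7))]
seat offset in nest frame [-0.405 -0.266  0.   ] 6.19
go cm [-7.69 25.81  0.22] rz 68.26
```

Both left-hand guides are seated, tops at 55.6 and 55.7 mm, level. On to C.

move_arm(
  increments=[
    {"tx":-0.7,"ty":2.3,"tz":0,"rx":0,"ry":0,"rz":0,"gripper":0.4},
    {"tx":-1.4,"ty":4.7,"tz":0,"rx":0,"ry":0,"rz":0,"gripper":0.4},
    {"tx":-1.4,"ty":4.7,"tz":0,"rx":0,"ry":0,"rz":0,"gripper":0.4},
    {"tx":-1.4,"ty":4.7,"tz":0,"rx":0,"ry":0,"rz":0,"gripper":0.4},
    {"tx":-1.4,"ty":4.7,"tz":0,"rx":0,"ry":0,"rz":0,"gripper":0.4},
    {"tx":-1.4,"ty":4.7,"tz":0,"rx":0,"ry":0,"rz":8,"gripper":0.4},
    {"tx":0,"ty":0,"tz":0,"rx":0,"ry":0,"rz":8.5,"gripper":0.4},
    {"tx":0,"ty":0,"tz":0,"rx":0,"ry":0,"rz":8.5,"gripper":0.4},
    {"tx":0,"ty":0,"tz":0,"rx":0,"ry":0,"rz":8.5,"gripper":0.4},
    {"tx":0,"ty":0,"tz":0,"rx":0,"ry":0,"rz":8.5,"gripper":0.4},
    {"tx":0,"ty":0,"tz":0,"rx":0,"ry":0,"rz":8.5,"gripper":0.4},
    {"tx":0,"ty":0,"tz":0,"rx":0,"ry":0,"rz":0,"gripper":0.4},
  ],
)

```text
clock: 16.45
eef_pos: [428.1, -39.6, 191.0]
tcp_rot: [-3.141, -0.0, -0.741]
contact_force: [0.0, 0.5, 1.2]
opening: 0.701
```

```bash
python3 - <<'E'
from h import *
st(); s,p,d,W=wrist(); cv2.imwrite('pics/c.png',p[:,:,::-1])
x=gfit(W,[460,-113.5,-1.135],-1); go(x[0],x[1],20,x[2])
E
```

```text
t 16.45 p [428.1 -39.6 191. ] rpy [-3.141 -0.    -0.741] F [0.  0.5 1.2] op 0.701 q [-0.1   0.09  2.07  0.    0.97  2.22]
guide [ 458.896 -114.627   -1.131] n 2235 cost 6.21 tail end x -74.8 straight y [np.float64(-6.1), np.float64(0.0), np.float64(6.1)]
go cm [ 7.33  3.49 17.1 ] rz 22.65
```

move_arm(
  increments=[
    {"tx":2.0,"ty":0.95,"tz":0.5,"rx":0,"ry":0,"rz":0,"gripper":0.3},
    {"tx":3.5,"ty":1.65,"tz":1.5,"rx":0,"ry":0,"rz":0,"gripper":0.3},
    {"tx":1.8,"ty":0.9,"tz":2,"rx":0,"ry":0,"rz":6,"gripper":0.3},
    {"tx":0,"ty":0,"tz":2.5,"rx":0,"ry":0,"rz":8,"gripper":0.3},
    {"tx":0,"ty":0,"tz":3,"rx":0,"ry":0,"rz":6,"gripper":0.3},
    {"tx":0,"ty":0,"tz":3,"rx":0,"ry":0,"rz":2.6,"gripper":0.3},
    {"tx":0,"ty":0,"tz":2.8,"rx":0,"ry":0,"rz":0,"gripper":0.3},
    {"tx":0,"ty":0,"tz":1.8,"rx":0,"ry":0,"rz":0,"gripper":0.3},
    {"tx":0,"ty":0,"tz":0,"rx":0,"ry":0,"rz":0,"gripper":0.3},
    {"tx":0,"ty":0,"tz":0,"rx":0,"ry":0,"rz":0,"gripper":0.3},
  ],
)

```text
clock: 17.5
eef_pos: [457.9, -114.7, 19.8]
tcp_rot: [3.141, 0.0, -1.131]
contact_force: [0.2, 0.0, 0.9]
opening: 0.65
```

move_arm(
  increments=[
    {"tx":0,"ty":0,"tz":0,"rx":0,"ry":0,"rz":0,"gripper":-1},
    {"tx":0,"ty":0,"tz":0,"rx":0,"ry":0,"rz":0,"gripper":-1},
    {"tx":0,"ty":0,"tz":0,"rx":0,"ry":0,"rz":0,"gripper":-1},
    {"tx":0,"ty":0,"tz":0,"rx":0,"ry":0,"rz":0,"gripper":-1},
    {"tx":0,"ty":0,"tz":0,"rx":0,"ry":0,"rz":0,"gripper":-1},
  ],
  squeeze=60,
)

```text
clock: 18.0
eef_pos: [458.4, -114.9, 20.7]
tcp_rot: [-3.14, -0.001, -1.133]
contact_force: [0.1, 1.3, 7.3]
opening: 0.134
```

move_arm(
  increments=[
    {"tx":0,"ty":0,"tz":-2,"rx":0,"ry":0,"rz":0,"gripper":-1},
    {"tx":0,"ty":0,"tz":-4,"rx":0,"ry":0,"rz":0,"gripper":-1},
    {"tx":0,"ty":0,"tz":-4,"rx":0,"ry":0,"rz":0,"gripper":-1},
    {"tx":0,"ty":0,"tz":-3.5,"rx":0,"ry":0,"rz":-6.3,"gripper":-1},
    {"tx":0,"ty":0,"tz":-2.5,"rx":0,"ry":0,"rz":-8.5,"gripper":-1},
    {"tx":0,"ty":0,"tz":-1,"rx":0,"ry":0,"rz":-8.5,"gripper":-1},
    {"tx":0,"ty":0,"tz":0,"rx":0,"ry":0,"rz":-8.5,"gripper":-1},
    {"tx":0,"ty":0,"tz":0,"rx":0,"ry":0,"rz":-8.5,"gripper":-1},
    {"tx":0,"ty":0,"tz":0,"rx":0,"ry":0,"rz":-8.5,"gripper":-1},
    {"tx":0,"ty":0,"tz":0,"rx":0,"ry":0,"rz":-8.5,"gripper":-1},
    {"tx":0,"ty":0,"tz":0,"rx":0,"ry":0,"rz":-8.5,"gripper":-1},
    {"tx":0,"ty":0,"tz":0,"rx":0,"ry":0,"rz":-8.5,"gripper":-1},
  ],
)

```text
clock: 19.2
eef_pos: [457.0, -114.6, 189.7]
tcp_rot: [-3.141, 0.0, 0.17]
contact_force: [0.4, 0.9, -4.0]
opening: 0.127
```

move_arm(
  increments=[
    {"tx":0,"ty":1,"tz":0,"rx":0,"ry":0,"rz":0,"gripper":-1},
    {"tx":0,"ty":2,"tz":0,"rx":0,"ry":0,"rz":0,"gripper":-1},
    {"tx":0,"ty":1,"tz":0,"rx":0,"ry":0,"rz":0,"gripper":-1},
    {"tx":0,"ty":0,"tz":0,"rx":0,"ry":0,"rz":0,"gripper":-1},
  ],
)

```text
clock: 19.6
eef_pos: [464.2, -155.5, 189.7]
tcp_rot: [3.141, -0.0, 0.159]
contact_force: [0.0, 0.6, -4.8]
opening: 0.131
```

```bash
python3 - <<'E'
from h import *
st(); s,p,d,W=wrist(); np.savez('c2.npz',p=p,d=d,W=W)
o=handfit(W,s,-1); T,_=inhand(W,s,-1); P=T[(T[:,2]<-25)&(T[:,2]>-36)&(abs(T[:,1])<45)]
xs=np.array([47.5,57.5,67.5]); ys=np.array([np.median(P[abs(P[:,0]-a)<2.5,1]) for a in xs]); k=np.polyfit(xs,ys,1); y0=np.median(P[abs(P[:,0]-24)<8,1]); print('flare slope',k[0].round(2),'bend x',((y0-k[1])/k[0]).round(1),'y0',y0.round(1))
tray(W,[476,-317]); Y=np.radians(9.37); c,sn=np.cos(Y),np.sin(Y)
n=np.array([476-sn*19.6,-317+c*19.6]); print('nest',n); seated(W,(476+sn*52.4,-317-c*52.4),Y,-1)
place(n,Y,o,50)
E
```

```text
t 19.6 p [ 464.2 -155.5  189.7] rpy [ 3.141 -0.     0.159] F [ 0.   0.6 -4.8] op 0.131 q [-0.33  0.19  1.96 -0.    0.99  1.09]
inhand x,y,yaw [ 0.666  0.153 -0.008] n 5127 top z -29.1 y span straight [-5.4  5.9] tip [79.5 21.6] cost 54.55
flare slope 0.69 bend x 40.2 y0 0.2
tray ((475.7896728515625, -316.8908386230469), (193.5406951904297, 156.1404266357422), 9.521044731140137)
nest [ 472.80893631 -297.66151214]
n 1642 top z med 55.4 z by x [(-75, np.float64(55.4)), (-45, np.float64(55.3)), (-15, np.float64(55.5)), (15, np.float64(55.4)), (45, np.float64(55.6))]
seat offset in nest frame [ 0.277  0.948 -0.002] 7.01
TCP target [ 472.2 -297.9] 0.17120903254222275
go cm [-1.46 14.27 13.95] rz -0.65
```

move_arm(
  increments=[
    {"tx":-0.26,"ty":2.4,"tz":0,"rx":0,"ry":0,"rz":-0.4,"gripper":-1},
    {"tx":-0.45,"ty":4.4,"tz":0.5,"rx":0,"ry":0,"rz":0,"gripper":-1},
    {"tx":-0.45,"ty":4.4,"tz":1,"rx":0,"ry":0,"rz":0,"gripper":-1},
    {"tx":-0.3,"ty":3.1,"tz":2,"rx":0,"ry":0,"rz":0,"gripper":-1},
    {"tx":0,"ty":0,"tz":3.5,"rx":0,"ry":0,"rz":0,"gripper":-1},
    {"tx":0,"ty":0,"tz":3.5,"rx":0,"ry":0,"rz":0,"gripper":-1},
    {"tx":0,"ty":0,"tz":2.5,"rx":0,"ry":0,"rz":0,"gripper":-1},
    {"tx":0,"ty":0,"tz":0.9,"rx":0,"ry":0,"rz":0,"gripper":-1},
    {"tx":0,"ty":0,"tz":0,"rx":0,"ry":0,"rz":0,"gripper":-1},
    {"tx":0,"ty":0,"tz":0,"rx":0,"ry":0,"rz":0,"gripper":-1},
  ],
)

```text
clock: 20.65
eef_pos: [474.5, -297.8, 51.7]
tcp_rot: [3.141, -0.001, 0.17]
contact_force: [-0.9, -0.1, -4.0]
opening: 0.133
```

```bash
python3 - <<'E'
from h import *
st(); go(472.2,-297.9,27,.167)
E
```

```text
t 20.65 p [ 474.5 -297.8   51.7] rpy [ 3.141e+00 -1.000e-03  1.700e-01] F [-0.9 -0.1 -4. ] op 0.133 q [-0.56  0.49  1.91  0.    0.75  0.84]
go cm [-0.23 -0.03  2.47] rz 0.18
```

move_arm(
  increments=[
    {"tx":-0.15,"ty":0,"tz":0.6,"rx":0,"ry":0,"rz":0.1,"gripper":-1},
    {"tx":0,"ty":0,"tz":0.4,"rx":0,"ry":0,"rz":0,"gripper":-1},
    {"tx":0,"ty":0,"tz":0.4,"rx":0,"ry":0,"rz":0,"gripper":-1},
    {"tx":0,"ty":0,"tz":0.4,"rx":0,"ry":0,"rz":0,"gripper":-1},
    {"tx":0,"ty":0,"tz":0.3,"rx":0,"ry":0,"rz":0,"gripper":-1},
    {"tx":0,"ty":0,"tz":0.2,"rx":0,"ry":0,"rz":0,"gripper":-1},
    {"tx":0,"ty":0,"tz":0.1,"rx":0,"ry":0,"rz":0,"gripper":-1},
    {"tx":0,"ty":0,"tz":0,"rx":0,"ry":0,"rz":0,"gripper":-1},
  ],
)

```text
clock: 21.45
eef_pos: [472.3, -297.9, 26.8]
tcp_rot: [-3.142, -0.0, 0.169]
contact_force: [-0.4, -0.9, -3.6]
opening: 0.133
```

move_arm(
  increments=[
    {"tx":0,"ty":0,"tz":0.1,"rx":0,"ry":0,"rz":0,"gripper":-1},
    {"tx":0,"ty":0,"tz":0,"rx":0,"ry":0,"rz":0,"gripper":-1},
    {"tx":0,"ty":0,"tz":0,"rx":0,"ry":0,"rz":0,"gripper":-0.3},
    {"tx":0,"ty":0,"tz":0,"rx":0,"ry":0,"rz":0,"gripper":-0.3},
    {"tx":0,"ty":0,"tz":0,"rx":0,"ry":0,"rz":0,"gripper":-0.3},
    {"tx":0,"ty":0,"tz":-1.5,"rx":0,"ry":0,"rz":0,"gripper":-0.3},
    {"tx":0,"ty":0,"tz":-4,"rx":0,"ry":0,"rz":0,"gripper":0},
    {"tx":0,"ty":0,"tz":-4,"rx":0,"ry":0,"rz":0,"gripper":0.4},
    {"tx":-1,"ty":-1,"tz":-4,"rx":0,"ry":0,"rz":0,"gripper":0.4},
    {"tx":-3,"ty":-2,"tz":-2.5,"rx":0,"ry":0,"rz":0,"gripper":0.4},
    {"tx":-3,"ty":-3,"tz":-0.5,"rx":0,"ry":0,"rz":0,"gripper":0.4},
    {"tx":0,"ty":0,"tz":0,"rx":0,"ry":0,"rz":0,"gripper":0.4},
  ],
)

```text
clock: 22.65
eef_pos: [389.4, -248.0, 192.1]
tcp_rot: [-3.141, 0.001, 0.168]
contact_force: [0.1, -0.9, -0.7]
opening: 0.699
```

```bash
python3 - <<'E'
from h import *
st(); s,p,d,W=wrist(); cv2.imwrite('pics/end_w.png',p[:,:,::-1])
Y=np.radians(9.4); c,sn=np.cos(Y),np.sin(Y)
for y in (19.6,-52.4): seated(W,(476-sn*y,-317+c*y),Y,-1)
p,d=r.grab_frame('top'); cv2.imwrite('pics/end_t.png',cv2.resize(p[80:360,120:560,::-1],(800,509),interpolation=cv2.INTER_CUBIC))
E
```

```text
t 22.65 p [ 389.4 -248.   192.1] rpy [-3.141e+00  1.000e-03  1.680e-01] F [ 0.1 -0.9 -0.7] op 0.699 q [-0.57  0.14  2.01  0.    0.99  0.83]
n 2431 top z med 55.7 z by x [(-75, np.float64(55.7)), (-45, np.float64(55.7)), (-15, np.float64(55.7)), (15, np.float64(55.6)), (45, np.float64(55.7))]
seat offset in nest frame [0.552 0.536 0.008] 6.34
n 2234 top z med 55.5 z by x [(-75, np.float64(55.5)), (-45, np.float64(55.5)), (-15, np.float64(55.6)), (15, np.float64(55.5)), (45, np.float64(55.5))]
seat offset in nest frame [-0.315  0.41  -0.002] 6.67
```

View pics/end_t.png

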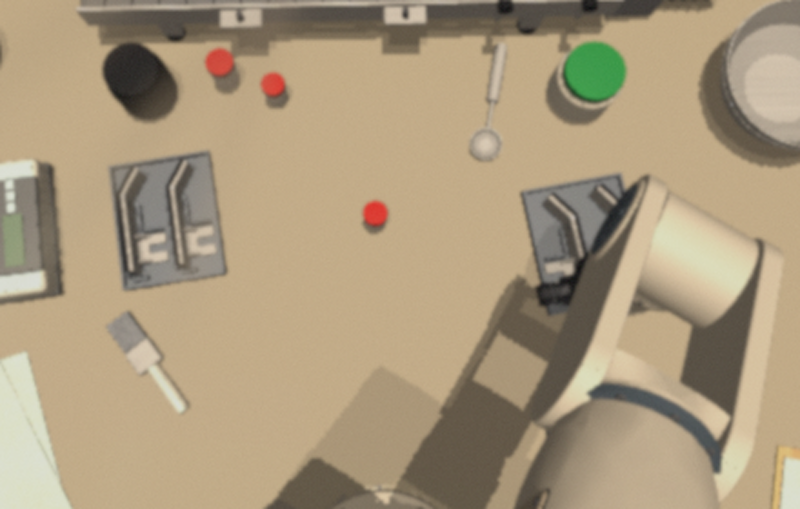

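The final top view shows both left guides in the left tray, at (130,220) and (178,215), and guide R1 in the right tray at (570,225). Pots, spoon, brush, jar and tub are at the same pixels as before. The gripper is open and clear. Handing in.

```bash
python3 -c "
from rig import r
print(r.sign_off())"
```

```text
the job is handed in; nothing more can be done
None
```

The job is done and handed in at about 23 s. The two left-hand guides are in the left tray, and the right-hand guide is in the free nest of the right tray, all released.

- **Seating:** the wrist depth camera measured every bar top at 55.5–55.7 mm above the bench (56 expected), level along its length. The guides sit within about 0.7 mm of the nest points, inside the 2.5 mm play. The guide that was already stored is still seated.
- **Everything else:** in the last top picture the pots, jar, tub, spoon and brush are where they were at the start. The arm hides part of the right tray in that picture, so only the wrist camera checked that tray fully. It also hides the orange look-alike, which I did not check at the end.
- **Robot:** the gripper is open and clear of everything. The highest force I read at the end of a move was about 7 N.
- **What disagreed:** the first two move calls were refused as invalid input, apparently because each row needs all its values. Guide positions from the top camera were 3–5 mm off along the bar, so I used the wrist camera for grasping and placing.

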